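# Open the square jar in the jar brace

### The arm

A 7-joint arm with a two-finger parallel gripper is mounted at the origin on the work surface. World frame = base frame: x ahead of the robot, y to its left, z up, the work surface at z = 0. Lengths are in m, angles in rad, forces in N, time in s.
With the tool pointing down it reaches from about 0.4 to 0.85 m from the base axis. Payload 10.4 kg.
Tool frame: the origin (TCP) lies on the mounting face of the last link; the fingertips stand r.tips_ahead ahead of it and the grasp point (between the pads) lies 164 mm ahead of it (r.tips_ahead is the distance from the TCP to the fingertips, in m); z points along the fingers, y is the line along which they close (so a half turn about z gives the same grasp; the last joint's range is limited). The gripper opens to 87 mm and grips with 3 to 60 N. Pads are 19 mm wide; open, the fingers measure 117 mm over their backs; the gripper's body (75 mm by 190 mm) begins 51 mm behind the grasp point.
Start: joints at [-1.231, 0.332, -0.065, 1.46, 0.022, 1.35, -0.088], TCP at [0.222, 0.584, 0.405] pointing down, gripper open.
Joint ranges: [-2.6, 2.6], [-0.5, 2.12], [-1.47, 1.34], [0.16, 2.42], [-1.27, 4.41], [0.06, 2.06], [-2.6, 2.6]. Speed limits (rad/s): [2.22, 2.22, 2.79, 2.79, 3.14, 3.14, 3.14].

### API

Orientations are given as a unit quaternion [x, y, z, w].
In Python, from bench import telemetry, imaging, job, r gives the robot as it stands.
- The arm moves only by the tool move_arm, never from a script. Its argument "steps" is a list of rows, each an object of numbers: "dx", "dy", "dz": the shift along the tool's x, y, z in cm; "spin": the turn about the tool's z in rad. In form: [{"dx": .., "dy": .., "dz": .., "spin": ..}, ...]. A call has 1 to 12 rows; each row shifts and turns the commanded pose from where the row before left it, along the tool's axes as they then stand; what a row does not reach is not made up. A row lasts 1/10 s, in which the tool goes at most 50 mm and 8.59 degrees, less where a joint would pass 70% of its speed; a pose out of reach is approached as far as the arm can. A call with a gripper value outside its range is refused whole. "claw" is the finger opening in cm, from 0 to 8.7, set as the call begins (left out, the last holds). The fingers move at their own pace and stop on an object; "squeeze" is the grip in N (left out, the last holds). Time passes only in rows, so rows that do not move let the fingers close. It gives the time, the measured TCP pose, the force, the opening and the grip force at its end, in the units of the state.
- telemetry.read_state(): the state, without advancing time (a new reading comes with each control period).
- imaging.camera(name): name is "scene" or "side" or "wrist"; returns a dict with "img" (420x560x3 uint8, red, green, blue), "camera_matrix" (3x3 intrinsics, pixels), "R" (3x3) and "t" (3): a world point X has camera coordinates R X + t. Camera axes: x right, y down, z forward; pixel columns grow to the right and rows downward; lengths in m; the calibration is good to about 2 mm. A picture is of the moment at which its call begins. There is no depth.
- job.close_job(): hands the job in; it is judged then, once.
The state is a dict: "time": time; "joint_positions": joint angles; "joint_vel": joint speeds; "joint_torque": joint torques, N m; "ee_pos": TCP position; "eef_rot": TCP orientation; "ft_force": force on the tool from outside, world axes, zero at the start; "torque": the same for the moment, N m; "width": finger opening in m; "grip_force": force on a finger pad.
Only numpy, scipy, OpenCV 4.12 (cv2) and the standard library are available. Lean on these libraries where they do the work, as an engineer would, in place of code of your own. Each camera call takes 0.05 s, during which the arm holds its last target. There are 200 camera calls.

### The job

Stand the closed square glass jar upright in the square pocket of the raised steel brace, so that it cannot turn. Then unscrew its tight metal cap anticlockwise, stop turning once the cap is free, and lift it straight up: finish still holding the cap level, about 2 cm above where it sat and over the jar's mouth, with the jar left standing in the pocket. Leave the other things on the worktop where they are.

Things in the scene. Friction and masses are not known exactly. Their poses are not given: they have to be found in the camera images.
- jar_center (a point): the square jar, the only square one: empty clear glass, 0.3 to 0.5 kg with cap, body 64 x 64 mm, 80 mm tall, sides along its x and y. The point is the body's middle, 40 mm above its underside; z up. Above the flat shoulder (80 mm up) a neck of 40 mm diameter carries the cap. It may be carried by its cap: closed, the cap does not come off without turning. Stands among round jars with like caps.
- cap_center (a point): the square jar's round aluminium cap: 60 mm diameter, 24 mm tall, 50 g, sturdy (30 N or more of grip is fine and keeps it from slipping). The point is its centre, half-way up; closed, that is 69 mm above jar_center, and the lower rim is 17 mm above the jar's shoulder; z up, x along the jar's x when closed.
- rivet (a point): a small dark rivet on top of that cap, 20 mm from its centre along the cap's x. Twist-off lug cap: it turns anticlockwise seen from above, stiff (0.1 to 0.6 N m, from a spring gasket) until the lugs come free at 43 degrees of turn relative to the jar; then it springs up about 1 mm and lifts off freely at any turn from there to a hard stop at about 90 degrees.
- pocket (a point): the brace, a steel stand fixed to the worktop with a square pocket 70 x 70 mm inside (3 mm spare each side of the jar). The point is the centre of its floor, 50 mm above the worktop; x, y along its sides, z up. Walls 16 mm high, then flared lips up to 26 mm above the floor, 92 mm across. The jar fits in any of four quarter turns, with about 5 degrees of turning play either way.
- wide_jar_mid (a point): bystander, to be left alone: a round glass jar, 68 mm diameter, 120 mm tall with its 60 mm cap; point 60 mm above its underside
- slim_jar_mid (a point): bystander, to be left alone: a round glass jar, 62 mm diameter, 138 mm tall with its 60 mm cap; point 70 mm above its underside
- bowl_mid (a point): bystander, to be left alone: a steel bowl, 110 mm diameter, 50 mm tall; point half-way up
- cupcake_mid (a point): bystander, to be left alone: a cupcake, 72 mm diameter, 68 mm tall; point 30 mm up
- ramekin_mid (a point): bystander, to be left alone: a white ramekin, 72 mm diameter, 40 mm tall; point half-way up
- cutter_mid (a point): bystander, to be left alone: a round steel pastry cutter, 72 mm diameter, 35 mm tall; point half-way up
- spatula_grip (a point): bystander, to be left alone: a spatula lying on the worktop nearest the robot; point on its handle
Not all that is in view belongs to the job. Leave any orange look-alike of the part that bears pocket alone. Leave any purple look-alike of the part that bears cap_center alone.

How it is judged:
On the way, in this order (a step that is already met when the one before it is completed fails the run):
1. the square jar stands upright, down in the brace's pocket, with its cap still closed (z of jar_center in the frame of pocket between 0.036 and 0.044 m and horizontal distance between jar_center and pocket below 0.008 m and angle between jar_center's own z axis and vertical below 0.06 rad and z of cap_center in the frame of jar_center between 0.064 and 0.075 m and angle between the x axis of cap_center and the x axis of jar_center, either way round below 0.3 rad), for 0.2 s.
2. with the jar in the pocket, the cap has been turned until its lugs are free, still down on the mouth (z of jar_center in the frame of pocket between 0.036 and 0.044 m and horizontal distance between jar_center and pocket below 0.008 m and angle between jar_center's own z axis and vertical below 0.06 rad and z of cap_center in the frame of jar_center between 0.064 and 0.075 m and angle between the x axis of cap_center and the x axis of jar_center, either way round above 0.65 rad), for 0.05 s.
At the end, for the whole second after the job is handed in: jar in the pocket (underside within 4 mm of its floor, centred within 8 mm, upright within 0.06 rad); fingers hold the cap clear of the jar, 8 to 41 mm above its closed place, within 15 mm of the jar axis, level within 0.2 rad, turned no further than needed (rivet not past 12 mm behind the jar axis) (z of jar_center in the frame of pocket between 0.036 and 0.044 m and horizontal distance between jar_center and pocket below 0.008 m and angle between jar_center's own z axis and vertical below 0.06 rad and z of cap_center in the frame of jar_center between 0.077 and 0.11 m and horizontal distance between cap_center and jar_center below 0.015 m and angle between cap_center's own z axis and vertical below 0.2 rad and x of rivet in the frame of jar_center above -0.012 m and contact force between cap and the fingers above 1 N and contact force between cap and jar below 0.05 N); the arm keeps its last pose, push and grip.
It fails at once if a round jar is pushed more than 30 mm or knocked over ((distance of wide_jar_mid from where it was at the start of the episode above 0.03 m or angle between wide_jar_mid's own z axis and vertical above 0.5 rad) or (distance of slim_jar_mid from where it was at the start of the episode above 0.03 m or angle between slim_jar_mid's own z axis and vertical above 0.5 rad)).
It fails at once if the bowl, cupcake, ramekin, cutter or spatula is pushed more than 30 mm or knocked over ((distance of bowl_mid from where it was at the start of the episode above 0.03 m or angle between bowl_mid's own z axis and vertical above 0.5 rad) or (distance of cupcake_mid from where it was at the start of the episode above 0.03 m or angle between cupcake_mid's own z axis and vertical above 0.5 rad) or (distance of ramekin_mid from where it was at the start of the episode above 0.03 m or angle between ramekin_mid's own z axis and vertical above 0.5 rad) or (distance of cutter_mid from where it was at the start of the episode above 0.03 m or angle between cutter_mid's own z axis and vertical above 0.5 rad) or distance of spatula_grip from where it was at the start of the episode above 0.03 m).
It also fails if it takes over 48 s, if anything falls off the work surface, if the arm or the gripper's body presses on something with over 40 N, if the wrist force passes 120 N, or if a joint passes its speed limit or range.

## Working session

There is one attempt and no reset: what is moved stays moved. The work goes in short steps, Python scripts to look and compute and a tool call to move; the robot and the scene stay as the last step left them, time stands still between calls to the robot, and variables do not carry over. Pictures are saved under pics/ and viewed, at most 10 in all, crops included, and the job is handed in when it is done.

Besides the shell and the picture viewer there is one more tool, called after ">>>" as name([rows], argument=value, ...), one row to a line, values as JSON. move_arm: Moves the arm, as the interface text tells. Its arguments: {"type":"object","properties":{"steps":{"type":"array","items":{"type":"object","properties":{"dx":{"type":"number"},"dy":{"type":"number"},"dz":{"type":"number"},"spin":{"type":"number"}}}},"claw":{"type":"number"},"squeeze":{"type":"number"}},"required":["steps"]}

```bash
mkdir -p pics
cat > h.py <<'E'
import numpy as np, cv2, json
from bench import telemetry, imaging, job, r
def snap(n,f):
    c=imaging.camera(n); cv2.imwrite('pics/%s.png'%f,c['img'][:,:,::-1])
    np.savez('pics/%s.npz'%f,**{k:np.array(c[k]) for k in('camera_matrix','R','t')}); return c
def crop(f,x0,y0,x1,y1,s):
    im=cv2.imread('pics/%s.png'%f)[y0:y1,x0:x1]; cv2.imwrite('pics/%s_c.png'%f,cv2.resize(im,None,fx=s,fy=s,interpolation=cv2.INTER_CUBIC))
def onz(f,u,v,z):
    d=np.load('pics/%s.npz'%f); K,R,t=d['camera_matrix'],d['R'],d['t']
    ray=R.T@np.linalg.inv(K)@[u,v,1]; o=-R.T@t; return (o+ray*(z-o[2])/ray[2]).round(4)
def proj(f,X):
    d=np.load('pics/%s.npz'%f); p=d['camera_matrix']@(d['R']@np.array(X)+d['t']); return (p[:2]/p[2]).round(1)
E
python3 - <<'E'
from h import *
for n in('scene','side','wrist'):
    c=snap(n,n+'0'); print(n,(-np.array(c['R']).T@c['t']).round(3))
a=[cv2.imread('pics/%s0.png'%n) for n in('scene','side')]
s=telemetry.read_state(); print(s['time'],s['ee_pos'],s['eef_rot'],s['width'],r.tips_ahead)
E
```

```text
scene [ 1.235 -0.279  1.003]
side [ 0.193 -0.418  0.706]
wrist [0.16  0.607 0.385]
0.15 [0.22176493 0.58422767 0.40416426] [ 1.80393188e-01  9.83594437e-01 -5.25609914e-04 -6.62904961e-05] 0.08689323684002954 0.1822
```

View pics/scene0.png

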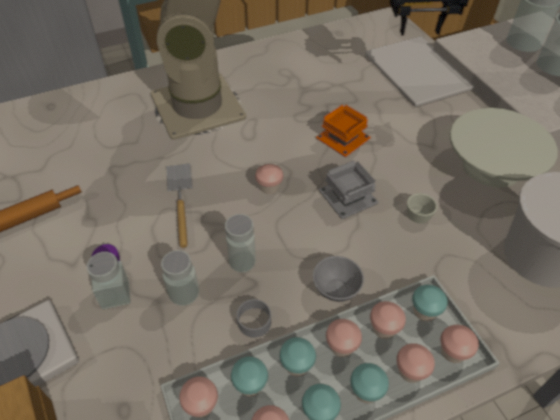

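View pics/side0.png

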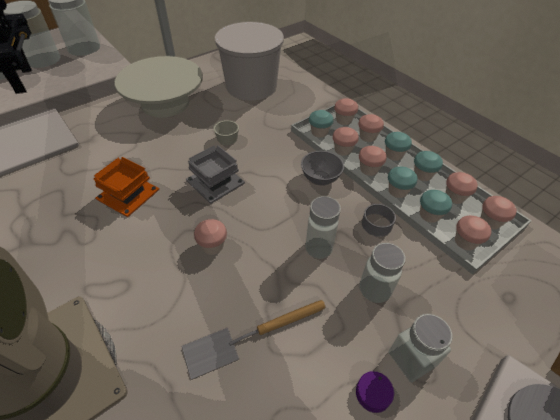

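The scene view shows three jars at (107,280), (180,277) and (240,243); in the side view they are at (425,345), (383,272) and (322,228). The first looks square and has a dark rivet, and a purple cap lies beside it. The grey brace is at scene (350,188) and side (215,172). I'll enlarge these to confirm.

Run:
```python
from h import *
def cr(f,x0,y0,x1,y1):
    return cv2.resize(cv2.imread('pics/%s.png'%f)[y0:y1,x0:x1],(400,300),interpolation=cv2.INTER_CUBIC)
a=np.vstack([np.hstack([cr('scene0',70,235,150,295+0),cr('side0',380,305,460,365+0)]),np.hstack([cr('scene0',310,150,390,210),cr('side0',175,140,255,200)])])
# wider rows so bodies are visible
a[:300,:400]=cr('scene0',60,235,160,310); a[:300,400:]=cr('side0',370,305,470,380)
cv2.imwrite('pics/c1.png',a)
```

```text
(no output)
```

View pics/c1.png

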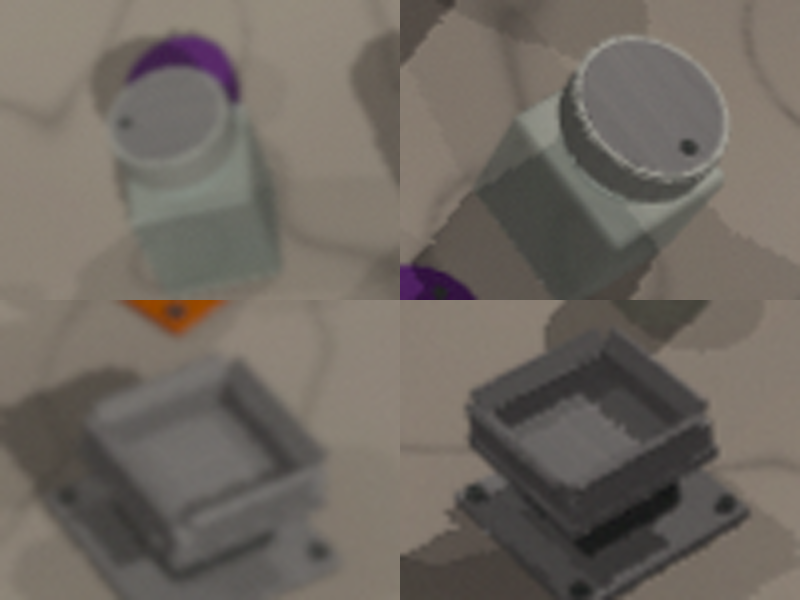

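The crop confirms it: the jar with the square body and the rivet on a grey cap is at scene (102,264) and side (433,332). The grey brace is the target; the orange one is the decoy.

Run:
```python
from h import *
print('cap',onz('scene0',102,264.2,.121),onz('side0',433,332,.121))
print('riv',onz('scene0',91.2,265.5,.121),onz('side0',442.2,341.7,.121))
for f,x0,y0,P in(('scene0',310,150,[(90,112),(225,58),(325,160),(175,235)]),('side0',175,140,[(70,105),(210,30),(312,110),(175,210)])):
    Q=np.array([onz(f,x0+a/5,y0+b/5,.076) for a,b in P]); print(Q.tolist(),Q.mean(0)); 
    for i in range(4):
        d=Q[(i+1)%4]-Q[i]; print(np.linalg.norm(d).round(3),np.degrees(np.arctan2(d[1],d[0])).round(1))
# side0 jar shoulder corners
P=[(440+80,120),(618,248),(722,182)]
Q=[onz('side0',370+(a-400)/4,305+b/4,.08) for a,b in P];print(Q)
for i in range(2):
    d=Q[i+1]-Q[i]; print(np.linalg.norm(d).round(3),np.degrees(np.arctan2(d[1],d[0])).round(1))
for n,s,z in(('wide',(176,262),.12),('slim',(239,226),.138)): print(n,onz('scene0',*s,z))
print('wide',onz('side0',387,258,.12),'slim',onz('side0',324,210,.138))
```

```text
cap [ 0.5518 -0.3664  0.121 ] [ 0.5505 -0.3711  0.121 ]
riv [ 0.5461 -0.3872  0.121 ] [ 0.5491 -0.3897  0.121 ]
[[0.4687, 0.195, 0.076], [0.4624, 0.2739, 0.076], [0.5427, 0.2839, 0.076], [0.5562, 0.1947, 0.076]] [0.5075   0.236875 0.076   ]
0.079 94.6
0.081 7.1
0.09 -81.4
0.088 179.8
[[0.4565, 0.2666, 0.076], [0.5411, 0.2747, 0.076], [0.5492, 0.1933, 0.076], [0.4601, 0.1735, 0.076]] [0.501725 0.227025 0.076   ]
0.085 5.5
0.082 -84.3
0.091 -167.5
0.093 92.2
[array([ 0.5265, -0.3374,  0.08  ]), array([ 0.5169, -0.3963,  0.08  ]), array([ 0.5727, -0.4052,  0.08  ])]
0.06 -99.3
0.057 -9.1
wide [ 0.606  -0.2265  0.12  ]
slim [ 0.5839 -0.0797  0.138 ]
wide [ 0.5992 -0.2312  0.12  ] slim [ 0.5729 -0.0856  0.138 ]
```

Run:
```python
from h import *
print('stand rim',[onz('side0',*p,.13) for p in((118,82),(203,78),(160,62),(160,98))], onz('scene0',502,143,.13))
print('bin',[onz('side0',*p,.2) for p in((217,50),(283,50),(250,30))],onz('scene0',560,200,.2), onz('side0',250,92,0))
for a in (69,55,45,35,25): print(a,[proj(f,[.63*np.cos(np.radians(a)),.63*np.sin(np.radians(a)),.22]) for f in('side0','scene0')])
```

```text
stand rim [array([0.4354, 0.6159, 0.13  ]), array([0.6365, 0.4949, 0.13  ]), array([0.5791, 0.6491, 0.13  ]), array([0.4938, 0.4745, 0.13  ])] [0.5945 0.5979 0.13  ]
bin [array([0.687 , 0.4879, 0.2   ]), array([0.8335, 0.3814, 0.2   ]), array([0.8305, 0.5363, 0.2   ])] [0.8276 0.5239 0.2   ] [0.8178 0.532  0.    ]
69 [array([25.3, 80.5]), array([420.2,  34.1])]
55 [array([93.3, 75.6]), array([426.4,  67.6])]
45 [array([138.8,  77.2]), array([421.6,  93.7])]
35 [array([182. ,  83.1]), array([407.8, 120.9])]
25 [array([223.6,  93.5]), array([384.2, 147.8])]
```

>>> move_arm([
  {"dx": -3.86, "dz": -0.5, "spin": 0.06},
  {"dx": -3.86, "dz": -0.5, "spin": 0.06},
  {"dx": -3.86, "dz": -0.5, "spin": 0.06},
  {"dx": -3.86, "dz": -0.5, "spin": 0.06},
  {"dx": -3.86, "spin": 0.06},
  {"dx": -3.86, "spin": 0.06},
  {"dx": -3.86, "spin": 0.06},
  {"dx": -3.86, "spin": 0.06},
  {"dx": -3.86, "spin": 0.06},
  {"dx": -3.86, "spin": 0.06},
  {"dx": -3.86, "spin": 0.06},
  {"dx": -3.86, "spin": 0.06},
], claw=8.7)

```text
$.steps[0]: bad value
```

>>> move_arm([
  {"dx": -3.86, "spin": 0.06},
  {"dx": -3.86, "spin": 0.06},
  {"dx": -3.86, "spin": 0.06},
  {"dx": -3.86, "spin": 0.06},
  {"dx": -3.86, "spin": 0.06},
  {"dx": -3.86, "spin": 0.06},
  {"dx": -3.86, "spin": 0.06},
  {"dx": -3.86, "spin": 0.06},
  {"dx": -3.86, "spin": 0.06},
  {"dx": -3.86, "spin": 0.06},
])

```text
$.steps[0]: bad value
```

>>> move_arm([
  {"dx": -3.86, "dy": 0, "dz": -0.5, "spin": 0.06},
  {"dx": -3.86, "dy": 0, "dz": -0.5, "spin": 0.06},
  {"dx": -3.86, "dy": 0, "dz": -0.5, "spin": 0.06},
  {"dx": -3.86, "dy": 0, "dz": -0.5, "spin": 0.06},
  {"dx": -3.86, "dy": 0, "dz": 0, "spin": 0.06},
  {"dx": -3.86, "dy": 0, "dz": 0, "spin": 0.06},
  {"dx": -3.86, "dy": 0, "dz": 0, "spin": 0.06},
  {"dx": -3.86, "dy": 0, "dz": 0, "spin": 0.06},
  {"dx": -3.86, "dy": 0, "dz": 0, "spin": 0.06},
  {"dx": -3.86, "dy": 0, "dz": 0, "spin": 0.06},
  {"dx": -3.86, "dy": 0, "dz": 0, "spin": 0.06},
  {"dx": -3.86, "dy": 0, "dz": 0, "spin": 0.06},
], claw=8.7)

```text
time: 1.35
ee_pos: [0.5714, 0.2935, 0.4244]
eef_rot: [0.516, 0.856, -0.0, -0.0]
ft_force: [0.6, 0.8, 0.6]
width: 0.0871
grip_force: 0.0
```

Run:
```python
from h import *
snap('wrist','w1'); print(proj('w1',[.504,.232,.05]))
```

```text
[191.1 206.3]
```

View pics/w1.png

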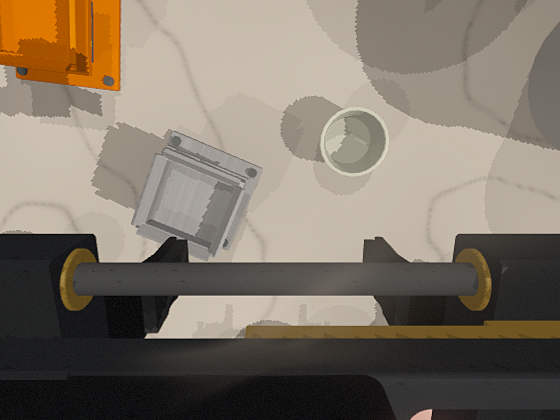

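>>> move_arm([
  {"dx": -3.86, "dy": 0, "dz": 0, "spin": 0.06},
  {"dx": -3.86, "dy": 0, "dz": 0, "spin": 0.06},
  {"dx": -3.86, "dy": 0, "dz": 0, "spin": 0.06},
  {"dx": -3.86, "dy": 0, "dz": 0, "spin": 0.06},
  {"dx": -3.86, "dy": 0, "dz": 0, "spin": 0.06},
  {"dx": -3.86, "dy": 0, "dz": 0, "spin": 0.06},
  {"dx": -3.86, "dy": 0, "dz": 0, "spin": 0.06},
  {"dx": -3.86, "dy": 0, "dz": 0, "spin": 0.06},
  {"dx": -3.86, "dy": 0, "dz": 0, "spin": 0.06},
  {"dx": -3.86, "dy": 0, "dz": 0, "spin": 0.06},
  {"dx": -3.86, "dy": 0, "dz": 0, "spin": 0.06},
  {"dx": -3.86, "dy": 0, "dz": 0, "spin": 0.06},
])

```text
time: 2.6
ee_pos: [0.6417, -0.1541, 0.4244]
eef_rot: [0.785, 0.62, -0.0, -0.0]
ft_force: [0.6, -0.1, -1.0]
width: 0.0872
grip_force: 0.0
```

>>> move_arm([
  {"dx": -3.86, "dy": 0, "dz": 0, "spin": 0.06},
  {"dx": -3.86, "dy": 0, "dz": 0, "spin": 0.06},
  {"dx": -3.86, "dy": 0, "dz": 0, "spin": 0.06},
  {"dx": -3.86, "dy": 0, "dz": 0, "spin": 0.06},
  {"dx": 0, "dy": 0, "dz": 0, "spin": 0},
  {"dx": 0, "dy": 0, "dz": 0, "spin": 0},
])

```text
time: 3.2
ee_pos: [0.5928, -0.2997, 0.4245]
eef_rot: [0.853, 0.522, -0.0, -0.0]
ft_force: [-0.0, 1.5, 0.3]
width: 0.0871
grip_force: 0.0
```

Run:
```python
from h import *
snap('wrist','w2'); print(proj('w2',[.551,-.369,.121])); s=telemetry.read_state(); print(s['ee_pos'],s['eef_rot'],s['joint_positions'])
```

```text
[268.1 288.8]
[ 0.59357758 -0.29831471  0.42437344] [ 8.52554851e-01  5.22637561e-01  1.55878169e-04 -4.26288166e-04] [-0.04054617  0.4594213   0.62975045  1.34403979 -0.26787298  1.42320345
  0.10764771]
```

View pics/w2.png

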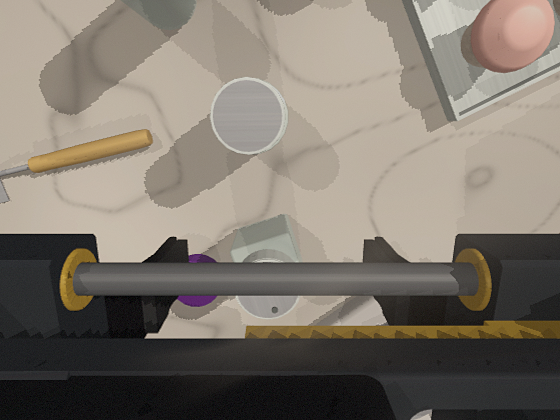

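The first wrist view shows the brace at about (195,200), with the orange decoy at top left. The second shows the target cap at about (268,288), where I predicted it, and the rivet at (275,310). The wide jar's cap is at (249,116). One crop should refine both.

Run:
```python
from h import *
a=cv2.resize(cv2.imread('pics/w1.png')[120:270,110:280],None,fx=2.35*1.7,fy=4,interpolation=cv2.INTER_CUBIC)
a=cv2.resize(cv2.imread('pics/w1.png')[125:265,120:270-10],(560,560),interpolation=cv2.INTER_CUBIC)
b=cv2.resize(cv2.imread('pics/w2.png')[205:345,230:290],(240,560),interpolation=cv2.INTER_CUBIC)
b=cv2.resize(cv2.imread('pics/w2.png')[205:345,220:320],(240,336),interpolation=cv2.INTER_CUBIC)
o=np.zeros((560,800,3),np.uint8);o[:,:560]=a;o[:336,560:]=b
cv2.imwrite('pics/c2.png',o)
```

```text
(no output)
```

View pics/c2.png

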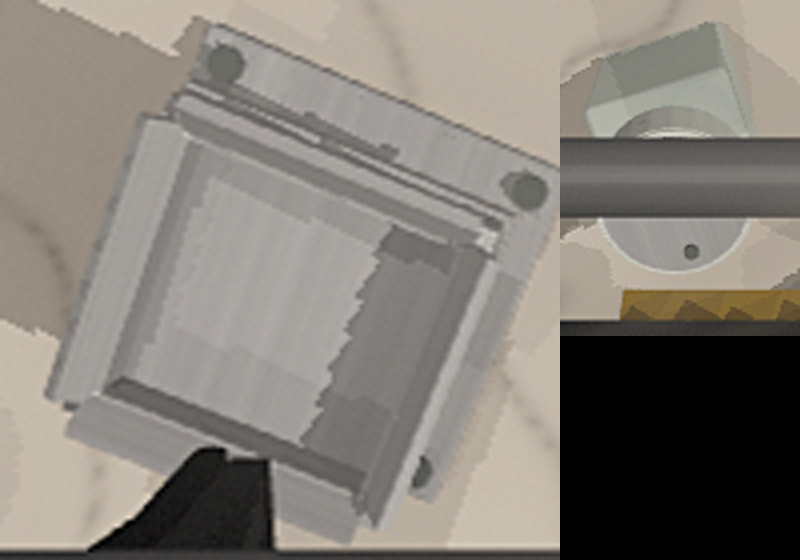

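Run:
```python
from h import *
g=lambda x,y:onz('w1',120+x/4,125+y/4,.076)
E={'L':((143,115),(48,400)),'R':((500,258),(375,525)),'T':((178,95),(505,228)),'B':((68,430),(350,540))}
for k,(a,b) in E.items():
    A,B=g(*a),g(*b);d=B-A;print(k,A,B,np.linalg.norm(d).round(3),np.degrees(np.arctan2(d[1],d[0])).round(1),(A+B)/2)
print('pocket',g(270,324))
print('floor L edge',onz('w1',120+210/4,125+178/4,.05),onz('w1',120+135/4,125+378/4,.05))
for n,(u,v),z in(('cap',(268.3,287),.121),('riv',(274.6,310),.121),('sh',(220+27/2.4,205+107/2.4),.08),('sh',(220+160/2.4,205+66/2.4),.08)): print(n,onz('w2',u,v,z))
```

```text
L [0.4562 0.2718 0.076 ] [0.4628 0.1961 0.076 ] 0.076 -85.0 [0.4595  0.23395 0.076  ]
R [0.5458 0.2803 0.076 ] [0.5486 0.2039 0.076 ] 0.076 -87.9 [0.5472 0.2421 0.076 ]
T [0.4616 0.28   0.076 ] [0.5436 0.2875 0.076 ] 0.082 5.2 [0.5026  0.28375 0.076  ]
B [0.4701 0.1911 0.076 ] [0.5447 0.1972 0.076 ] 0.075 4.7 [0.5074  0.19415 0.076  ]
pocket [0.5035 0.2395 0.076 ]
floor L edge [0.471  0.2587 0.05  ] [0.4748 0.2003 0.05  ]
cap [ 0.552  -0.3675  0.121 ]
riv [ 0.5465 -0.3905  0.121 ]
sh [ 0.5275 -0.3326  0.08  ]
sh [ 0.5847 -0.3419  0.08  ]
```

>>> move_arm([
  {"dx": -2.8, "dy": -0.2, "dz": 0, "spin": 0},
  {"dx": -2.8, "dy": -0.2, "dz": 0, "spin": 0},
  {"dx": -2.55, "dy": -0.16, "dz": 0, "spin": 0},
  {"dx": 0, "dy": 0, "dz": 2, "spin": 0},
  {"dx": 0, "dy": 0, "dz": 3, "spin": 0},
  {"dx": 0, "dy": 0, "dz": 1, "spin": 0},
  {"dx": 0, "dy": 0, "dz": 0, "spin": 0},
  {"dx": 0, "dy": 0, "dz": 0, "spin": 0},
])

```text
time: 4.05
ee_pos: [0.5519, -0.3685, 0.3657]
eef_rot: [0.852, 0.523, 0.0, 0.0]
ft_force: [0.8, 0.7, 0.7]
width: 0.0873
grip_force: 0.0
```

Run:
```python
from h import *
snap('wrist','w3');snap('side','s3'); s=telemetry.read_state(); p=s['ee_pos']; print(p,s['eef_rot'],proj('w3',[.5515,-.368,.121]))
a=cv2.resize(cv2.imread('pics/w3.png')[160:360,140:400],(520,400));b=cv2.resize(cv2.imread('pics/s3.png')[250:400,350:490],(280,300))
o=np.zeros((400,800,3),np.uint8);o[:,:520]=a;o[:300,520:]=b;cv2.imwrite('pics/c3.png',o)
```

```text
[ 0.55163663 -0.36896195  0.36622155] [8.52638287e-01 5.22500676e-01 5.38417145e-04 8.39872376e-04] [272.6 220.9]
```

View pics/c3.png

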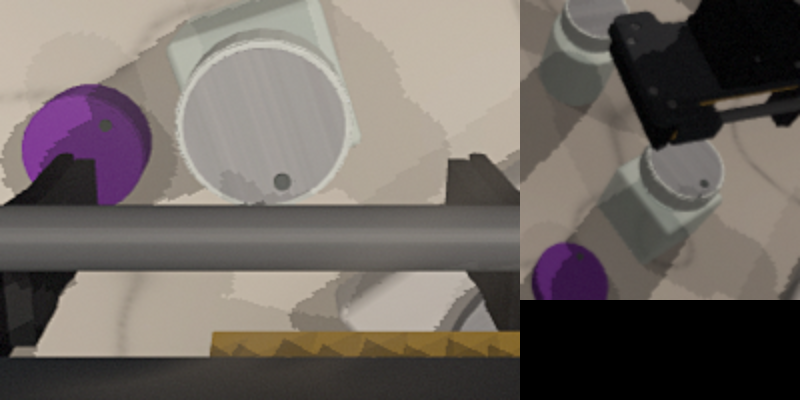

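The cap centre is at wrist pixel (271.5,221), 1 px from the prediction, and the fingers straddle it. The purple cap is far below the fingertips. I'll go down and grip.

>>> move_arm([
  {"dx": 0, "dy": 0, "dz": 2, "spin": 0},
  {"dx": 0, "dy": 0, "dz": 3, "spin": 0},
  {"dx": 0, "dy": 0, "dz": 2.5, "spin": 0},
  {"dx": 0, "dy": 0, "dz": 1.5, "spin": 0},
  {"dx": 0, "dy": 0, "dz": 0, "spin": 0},
  {"dx": 0, "dy": 0, "dz": 0, "spin": 0},
  {"dx": 0, "dy": 0, "dz": 0, "spin": 0},
])

```text
time: 4.85
ee_pos: [0.5516, -0.3695, 0.2765]
eef_rot: [0.853, 0.522, 0.001, 0.001]
ft_force: [-0.6, 0.2, 1.2]
width: 0.087
grip_force: 0.0
```

>>> move_arm([
  {"dx": 0, "dy": 0, "dz": 0, "spin": 0},
  {"dx": 0, "dy": 0, "dz": 0, "spin": 0},
  {"dx": 0, "dy": 0, "dz": 0, "spin": 0},
  {"dx": 0, "dy": 0, "dz": 0, "spin": 0},
  {"dx": 0, "dy": 0, "dz": 0, "spin": 0},
  {"dx": 0, "dy": 0, "dz": 0, "spin": 0},
  {"dx": 0, "dy": 0, "dz": 0, "spin": 0},
  {"dx": 0, "dy": 0, "dz": 0, "spin": 0},
], claw=4, squeeze=45)

```text
time: 5.65
ee_pos: [0.5511, -0.369, 0.2748]
eef_rot: [0.853, 0.522, -0.0, -0.0]
ft_force: [-2.9, 1.3, 3.1]
width: 0.0594
grip_force: 45.0
```

>>> move_arm([
  {"dx": 0, "dy": 0, "dz": -0.5, "spin": 0},
  {"dx": 0, "dy": 0, "dz": -1, "spin": 0},
  {"dx": 0, "dy": 0, "dz": -2, "spin": 0},
  {"dx": 0, "dy": 0, "dz": -2.5, "spin": 0},
  {"dx": 0, "dy": 0, "dz": -2.5, "spin": 0},
  {"dx": 0, "dy": 0, "dz": -2.5, "spin": 0},
  {"dx": 0, "dy": 0, "dz": -2.5, "spin": 0},
  {"dx": 0, "dy": 0, "dz": -2.5, "spin": 0},
  {"dx": 0, "dy": 0, "dz": -2.5, "spin": 0},
  {"dx": 0, "dy": 0, "dz": -1.5, "spin": 0},
  {"dx": 0, "dy": 0, "dz": 0, "spin": 0},
  {"dx": 0, "dy": 0, "dz": 0, "spin": 0},
])

```text
time: 6.85
ee_pos: [0.5511, -0.369, 0.4738]
eef_rot: [0.853, 0.522, -0.0, -0.0]
ft_force: [-0.5, 1.0, -4.1]
width: 0.0593
grip_force: 45.0
```

Run:
```python
from h import *
s=telemetry.read_state(); print(s['ee_pos'],s['eef_rot'],s['ft_force'],s['width'])
q=s['eef_rot']; a=2*np.arctan2(q[1],q[0])-np.pi/2
p=np.array(s['ee_pos'][:2]); T=np.array([.504,.236]); turn=np.radians(14)
R=lambda p:(np.hypot(*p),np.arctan2(p[1],p[0])); r0,t0=R(p); r1,t1=R(T); N=24
# tool-frame rows, with polar path and yaw turn spread evenly
for i in range(N):
    pt=lambda k:(lambda f:np.array([np.cos(t0+(t1-t0)*f),np.sin(t0+(t1-t0)*f)])*(r0+(r1-r0)*f))(k/N)
    d=pt(i+1)-pt(i); ya=a+turn*i/N; xa=ya+np.pi/2
    if i%4==0 or i==N-1: print(i,'dx %.2f dy %.2f'%(100*(d@[np.cos(xa),np.sin(xa)]),100*(d@[np.cos(ya),np.sin(ya)])))
print('spin',-turn/N)
```

```text
[ 0.55110511 -0.36904193  0.47384789] [ 8.52857119e-01  5.22144205e-01 -1.67438578e-04 -3.67626358e-04] [-0.45387896  1.01792586 -4.05800769] 0.05929337025162188
0 dx 2.86 dy -0.17
4 dx 2.74 dy -0.54
8 dx 2.57 dy -0.88
12 dx 2.36 dy -1.18
16 dx 2.12 dy -1.45
20 dx 1.85 dy -1.67
23 dx 1.63 dy -1.81
spin -0.010181087303300257
```

The jar is lifted (about 4 N). I'll carry it to just above the pocket.

>>> move_arm([
  {"dx": 1.4, "dy": -0.1, "dz": 0, "spin": -0.01},
  {"dx": 2.8, "dy": -0.3, "dz": 0, "spin": -0.01},
  {"dx": 2.8, "dy": -0.4, "dz": 0, "spin": -0.01},
  {"dx": 2.8, "dy": -0.5, "dz": 0, "spin": -0.01},
  {"dx": 2.7, "dy": -0.5, "dz": 0, "spin": -0.01},
  {"dx": 2.7, "dy": -0.6, "dz": 0, "spin": -0.01},
  {"dx": 2.7, "dy": -0.7, "dz": 0, "spin": -0.01},
  {"dx": 2.6, "dy": -0.8, "dz": 0, "spin": -0.01},
  {"dx": 2.6, "dy": -0.9, "dz": 0, "spin": -0.01},
  {"dx": 2.5, "dy": -0.9, "dz": 0, "spin": -0.01},
  {"dx": 2.5, "dy": -1.0, "dz": 0, "spin": -0.01},
  {"dx": 2.4, "dy": -1.1, "dz": 0, "spin": -0.01},
])

```text
time: 8.05
ee_pos: [0.6025, -0.0571, 0.4734]
eef_rot: [0.819, 0.573, -0.001, -0.001]
ft_force: [-0.4, 1.0, -3.6]
width: 0.0594
grip_force: 45.0
```

>>> move_arm([
  {"dx": 2.4, "dy": -1.2, "dz": 0, "spin": -0.01},
  {"dx": 2.3, "dy": -1.3, "dz": 0, "spin": -0.01},
  {"dx": 2.2, "dy": -1.3, "dz": 0, "spin": -0.01},
  {"dx": 2.2, "dy": -1.4, "dz": 0, "spin": -0.01},
  {"dx": 2.1, "dy": -1.5, "dz": 0, "spin": -0.01},
  {"dx": 2.1, "dy": -1.5, "dz": 0, "spin": -0.01},
  {"dx": 2.0, "dy": -1.6, "dz": 0, "spin": -0.01},
  {"dx": 1.9, "dy": -1.6, "dz": 0, "spin": -0.01},
  {"dx": 1.9, "dy": -1.7, "dz": 0, "spin": -0.01},
  {"dx": 1.8, "dy": -1.7, "dz": 0, "spin": -0.01},
  {"dx": 1.7, "dy": -1.8, "dz": 0, "spin": -0.01},
  {"dx": 1.5, "dy": -1.0, "dz": 0, "spin": -0.015},
])

```text
time: 9.25
ee_pos: [0.5041, 0.2238, 0.4738]
eef_rot: [0.782, 0.624, -0.001, -0.0]
ft_force: [0.2, -1.1, -3.4]
width: 0.059
grip_force: 45.0
```

>>> move_arm([
  {"dx": 0, "dy": 0, "dz": 0, "spin": 0},
  {"dx": 0, "dy": 0, "dz": 0, "spin": 0},
  {"dx": 0, "dy": 0, "dz": 0, "spin": 0},
])

```text
time: 9.55
ee_pos: [0.5062, 0.2206, 0.4745]
eef_rot: [0.783, 0.622, -0.0, 0.0]
ft_force: [0.4, 0.0, -2.7]
width: 0.0592
grip_force: 45.0
```

Run:
```python
from h import *
snap('wrist','w4');snap('side','s4');snap('scene','c4'); s=telemetry.read_state(); p=s['ee_pos']
q=s['eef_rot']; a=2*np.arctan2(q[1],q[0])-np.pi/2; d=np.array([.504,.236])-p[:2]
print(p,np.degrees(a),'dx %.2f dy %.2f'%(100*(d@[-np.sin(a),np.cos(a)]),100*(d@[np.cos(a),np.sin(a)])))
```

```text
[0.50616669 0.2206188  0.47470038] -13.086377781516736 dx 1.45 dy -0.56
```

>>> move_arm([
  {"dx": 0.7, "dy": -0.28, "dz": 0, "spin": 0},
  {"dx": 0.75, "dy": -0.28, "dz": 1, "spin": 0},
  {"dx": 0, "dy": 0, "dz": 2.5, "spin": 0},
  {"dx": 0, "dy": 0, "dz": 2.5, "spin": 0},
  {"dx": 0, "dy": 0, "dz": 2.5, "spin": 0},
  {"dx": 0, "dy": 0, "dz": 1.5, "spin": 0},
  {"dx": 0, "dy": 0, "dz": 0.5, "spin": 0},
  {"dx": 0, "dy": 0, "dz": 0, "spin": 0},
  {"dx": 0, "dy": 0, "dz": 0, "spin": 0},
])

```text
time: 10.6
ee_pos: [0.5038, 0.2371, 0.3705]
eef_rot: [0.783, 0.623, 0.001, 0.0]
ft_force: [0.5, 0.3, -3.0]
width: 0.0596
grip_force: 45.0
```

Run:
```python
from h import *
snap('side','s5');snap('scene','c5'); s=telemetry.read_state(); print(s['ee_pos'],s['ft_force'])
a=cv2.resize(cv2.imread('pics/c5.png')[110:230,300:400],(400,480),interpolation=cv2.INTER_CUBIC);b=cv2.resize(cv2.imread('pics/s5.png')[95:215,165:265],(400,480),interpolation=cv2.INTER_CUBIC)
cv2.imwrite('pics/c5c.png',np.hstack([a,b]))
```

```text
[0.50383136 0.23701072 0.37076939] [ 0.06454975  0.26754086 -4.13029487]
```

View pics/c5c.png

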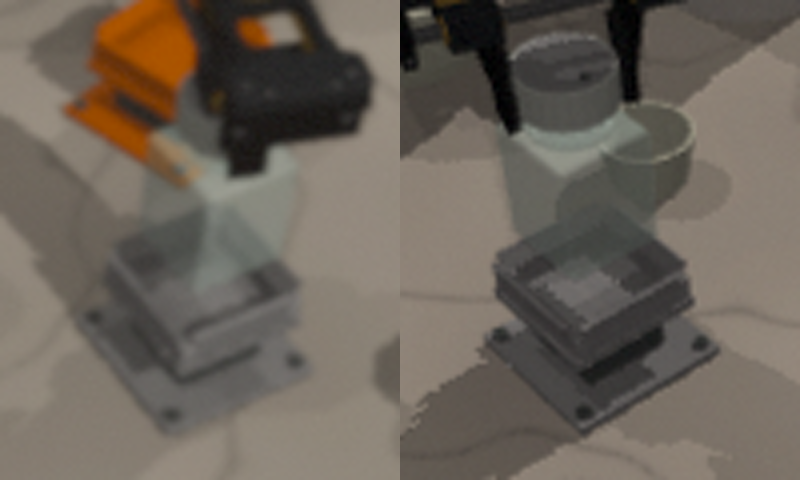

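The jar hangs square above the grey pocket with its sides parallel to it. I'll lower it into the funnel slowly.

>>> move_arm([
  {"dx": -0.1, "dy": 0, "dz": 0.5, "spin": 0},
  {"dx": 0, "dy": 0, "dz": 0.5, "spin": 0},
  {"dx": 0, "dy": 0, "dz": 0.5, "spin": 0},
  {"dx": 0, "dy": 0, "dz": 0.5, "spin": 0},
  {"dx": 0, "dy": 0, "dz": 0.4, "spin": 0},
  {"dx": 0, "dy": 0, "dz": 0.4, "spin": 0},
  {"dx": 0, "dy": 0, "dz": 0, "spin": 0},
  {"dx": 0, "dy": 0, "dz": 0, "spin": 0},
])

```text
time: 11.5
ee_pos: [0.5034, 0.2358, 0.3418]
eef_rot: [0.783, 0.622, 0.0, -0.0]
ft_force: [-0.1, 0.7, -2.9]
width: 0.0594
grip_force: 45.0
```

>>> move_arm([
  {"dx": 0, "dy": 0, "dz": 0.2, "spin": 0},
  {"dx": 0, "dy": 0, "dz": 0.2, "spin": 0},
  {"dx": 0, "dy": 0, "dz": 0.2, "spin": 0},
  {"dx": 0, "dy": 0, "dz": 0, "spin": 0},
  {"dx": 0, "dy": 0, "dz": 0, "spin": 0},
])

```text
time: 12.0
ee_pos: [0.5034, 0.2358, 0.3357]
eef_rot: [0.783, 0.622, -0.0, -0.0]
ft_force: [-0.8, 0.2, -3.3]
width: 0.0595
grip_force: 45.0
```

>>> move_arm([
  {"dx": 0, "dy": 0, "dz": 0.2, "spin": 0},
  {"dx": 0, "dy": 0, "dz": 0.2, "spin": 0},
  {"dx": 0, "dy": 0, "dz": 0.2, "spin": 0},
  {"dx": 0, "dy": 0, "dz": 0.2, "spin": 0},
  {"dx": 0, "dy": 0, "dz": 0.1, "spin": 0},
  {"dx": 0, "dy": 0, "dz": 0, "spin": 0},
  {"dx": 0, "dy": 0, "dz": 0, "spin": 0},
  {"dx": 0, "dy": 0, "dz": 0, "spin": 0},
])

```text
time: 12.8
ee_pos: [0.5034, 0.2358, 0.3268]
eef_rot: [0.783, 0.622, 0.0, -0.0]
ft_force: [-0.3, -1.0, -3.2]
width: 0.0592
grip_force: 45.0
```

>>> move_arm([
  {"dx": 0, "dy": 0, "dz": 0.1, "spin": 0},
  {"dx": 0, "dy": 0, "dz": 0.1, "spin": 0},
  {"dx": 0, "dy": 0, "dz": 0, "spin": 0},
  {"dx": 0, "dy": 0, "dz": 0, "spin": 0},
  {"dx": 0, "dy": 0, "dz": 0, "spin": 0},
])

```text
time: 13.3
ee_pos: [0.5034, 0.2358, 0.3248]
eef_rot: [0.783, 0.622, 0.0, -0.0]
ft_force: [-0.5, 0.2, -2.4]
width: 0.0591
grip_force: 45.0
```

>>> move_arm([
  {"dx": 0, "dy": 0, "dz": 0.05, "spin": 0},
  {"dx": 0, "dy": 0, "dz": 0.05, "spin": 0},
  {"dx": 0, "dy": 0, "dz": 0, "spin": 0},
  {"dx": 0, "dy": 0, "dz": 0, "spin": 0},
  {"dx": 0, "dy": 0, "dz": 0, "spin": 0},
])

```text
time: 13.8
ee_pos: [0.5035, 0.2359, 0.3246]
eef_rot: [0.783, 0.622, 0.001, -0.0]
ft_force: [-3.4, -0.6, 6.4]
width: 0.0597
grip_force: 45.0
```

Run:
```python
from h import *
s=telemetry.read_state(); print(s['ee_pos'],s['ft_force'],s['torque'],s['joint_positions'],s['joint_torque'])
```

```text
[0.50347642 0.2358844  0.32461371] [-3.39601779 -0.63860949  6.43782029] [-0.28034415  0.78971277  0.02131847] [-0.78528988  0.24064233  0.30557258  1.76531973 -0.07921917  1.14656471
 -0.68240431] [ 2.50023874e-01 -4.81077826e+01  3.53312485e+00 -3.54933536e+01
  9.88666015e-02 -1.04737759e+00 -9.16645149e-04]
```

>>> move_arm([
  {"dx": 0, "dy": 0, "dz": 0, "spin": 0},
  {"dx": 0, "dy": 0, "dz": 0, "spin": 0},
  {"dx": 0, "dy": 0, "dz": 0, "spin": -0.05},
  {"dx": 0, "dy": 0, "dz": 0, "spin": -0.05},
  {"dx": 0, "dy": 0, "dz": 0, "spin": -0.05},
  {"dx": 0, "dy": 0, "dz": 0, "spin": -0.05},
  {"dx": 0, "dy": 0, "dz": 0, "spin": -0.05},
  {"dx": 0, "dy": 0, "dz": 0, "spin": -0.05},
  {"dx": 0, "dy": 0, "dz": 0, "spin": -0.05},
  {"dx": 0, "dy": 0, "dz": 0, "spin": -0.05},
], squeeze=55)

```text
time: 14.8
ee_pos: [0.5037, 0.236, 0.3245]
eef_rot: [0.643, 0.766, 0.001, 0.0]
ft_force: [-1.0, -0.4, 2.8]
width: 0.0591
grip_force: 55.0
```

Run:
```python
from h import *
s=telemetry.read_state(); print(s['ee_pos'],s['ft_force'],s['torque'],s['eef_rot'])
```

```text
[0.50373263 0.23600169 0.32452735] [-1.02384999 -0.38824462  2.76888613] [ 0.02159818 -0.0676301  -0.11180834] [6.42644011e-01 7.66164237e-01 9.91013707e-04 2.31894713e-04]
```

>>> move_arm([
  {"dx": 0, "dy": 0, "dz": 0, "spin": -0.05},
  {"dx": 0, "dy": 0, "dz": 0, "spin": -0.05},
  {"dx": 0, "dy": 0, "dz": 0, "spin": -0.05},
  {"dx": 0, "dy": 0, "dz": 0, "spin": -0.05},
  {"dx": 0, "dy": 0, "dz": 0, "spin": -0.05},
  {"dx": 0, "dy": 0, "dz": 0, "spin": -0.05},
  {"dx": 0, "dy": 0, "dz": 0, "spin": 0},
])

```text
time: 15.5
ee_pos: [0.5037, 0.2359, 0.3245]
eef_rot: [0.521, 0.853, 0.001, 0.0]
ft_force: [-0.8, 1.1, 4.2]
width: 0.059
grip_force: 55.0
```

Run:
```python
from h import *
s=telemetry.read_state(); print(s['ee_pos'],s['ft_force'],s['torque'],s['eef_rot'])
```

```text
[0.50371678 0.23591217 0.32448334] [-0.79355905  1.05737     4.16807248] [0.02562672 0.0835766  0.13370749] [5.21441084e-01 8.53286819e-01 8.15447628e-04 3.67032011e-04]
```

>>> move_arm([
  {"dx": 0, "dy": 0, "dz": 0, "spin": -0.05},
  {"dx": 0, "dy": 0, "dz": 0, "spin": -0.05},
  {"dx": 0, "dy": 0, "dz": 0, "spin": -0.05},
  {"dx": 0, "dy": 0, "dz": 0, "spin": 0},
])

```text
time: 15.9
ee_pos: [0.5036, 0.236, 0.3247]
eef_rot: [0.456, 0.89, 0.001, 0.0]
ft_force: [-1.9, -0.8, 5.5]
width: 0.059
grip_force: 55.0
```

Run:
```python
from h import *
s=telemetry.read_state(); print(s['ee_pos'],s['ft_force'],s['torque'],s['eef_rot'])
```

```text
[0.50361055 0.23602633 0.32468495] [-1.91818475 -0.77640513  5.50651581] [0.02793026 0.3162469  0.0713949 ] [4.56283658e-01 8.89833948e-01 8.18315273e-04 3.12695224e-04]
```

>>> move_arm([
  {"dx": 0, "dy": 0, "dz": 0, "spin": -0.05},
  {"dx": 0, "dy": 0, "dz": 0, "spin": -0.05},
  {"dx": 0, "dy": 0, "dz": 0, "spin": -0.05},
  {"dx": 0, "dy": 0, "dz": 0, "spin": 0},
])

```text
time: 16.3
ee_pos: [0.5036, 0.236, 0.3247]
eef_rot: [0.388, 0.922, 0.001, 0.0]
ft_force: [-2.5, 1.1, 6.6]
width: 0.059
grip_force: 55.0
```

Run:
```python
from h import *
snap('side','s6');snap('wrist','w6'); s=telemetry.read_state(); print(s['ee_pos'],s['ft_force'],s['torque'],s['eef_rot'])
a=cv2.resize(cv2.imread('pics/w6.png')[150:290,180:380],(400,280),interpolation=cv2.INTER_CUBIC);b=cv2.resize(cv2.imread('pics/s6.png')[105:205,175:255],(400,500),interpolation=cv2.INTER_CUBIC)
o=np.zeros((500,800,3),np.uint8);o[:280,:400]=a;o[:,400:]=b;cv2.imwrite('pics/c6.png',o)
print(proj('s6',[.5036,.236,.171]))
for t in(-85,-55,-42,-30,-25,-15,-5): print(t,(proj('s6',[.5036+.02*np.cos(np.radians(t)),.236+.02*np.sin(np.radians(t)),.171])-[175,105])*5+[400,0])
```

```text
[0.50358785 0.23604689 0.32471352] [-2.34060828 -0.50078096  6.09182947] [0.01579106 0.37985925 0.06692407] [3.89083171e-01 9.21202219e-01 7.98612129e-04 3.47532445e-04]
[207.4 128.4]
-85 [588.  137.5]
-55 [602.5 125.5]
-42 [605.5 119.5]
-30 [606.5 114. ]
-25 [606.  111.5]
-15 [604.5 107. ]
-5 [602. 103.]
```

View pics/c6.png

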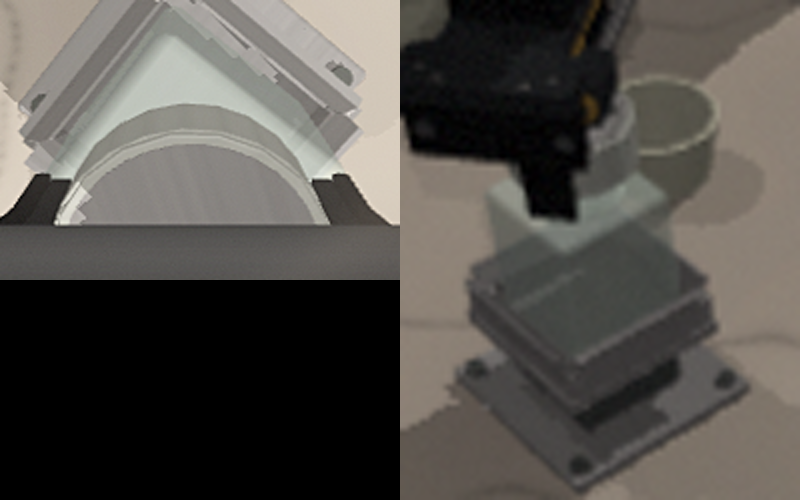

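The jar sits seated and square in the pocket. The turning torque has gone and the upward push rose, so the cap is free after about 57° of tool turn. I'll lift a little and check the weight.

>>> move_arm([
  {"dx": 0, "dy": 0, "dz": -0.1, "spin": 0},
  {"dx": 0, "dy": 0, "dz": -0.1, "spin": 0},
  {"dx": 0, "dy": 0, "dz": -0.1, "spin": 0},
  {"dx": 0, "dy": 0, "dz": -0.1, "spin": 0},
  {"dx": 0, "dy": 0, "dz": 0, "spin": 0},
  {"dx": 0, "dy": 0, "dz": 0, "spin": 0},
  {"dx": 0, "dy": 0, "dz": 0, "spin": 0},
])

```text
time: 17.1
ee_pos: [0.5033, 0.2358, 0.3276]
eef_rot: [0.388, 0.921, -0.0, -0.0]
ft_force: [0.5, 0.1, -0.6]
width: 0.0592
grip_force: 55.0
```

Run:
```python
from h import *
f=[]
for i in range(6): imaging.camera('wrist'); f.append(telemetry.read_state()['ft_force'])
s=telemetry.read_state(); print(s['ee_pos'],np.mean(f,0),s['torque'])
```

```text
[0.5033755  0.23577726 0.3277215 ] [-0.1869118   0.00482983 -0.60346777] [-0.02695253 -0.00447224  0.00366512]
```

The load is only 0.6 N, so it is just the cap. I'll lift to 2 cm.

>>> move_arm([
  {"dx": 0, "dy": 0, "dz": -0.3, "spin": 0},
  {"dx": 0, "dy": 0, "dz": -0.4, "spin": 0},
  {"dx": 0, "dy": 0, "dz": -0.4, "spin": 0},
  {"dx": 0, "dy": 0, "dz": -0.4, "spin": 0},
  {"dx": 0, "dy": 0, "dz": -0.3, "spin": 0},
  {"dx": 0, "dy": 0, "dz": 0, "spin": 0},
  {"dx": 0, "dy": 0, "dz": 0, "spin": 0},
  {"dx": 0, "dy": 0, "dz": 0, "spin": 0},
])

```text
time: 18.2
ee_pos: [0.5033, 0.2358, 0.3455]
eef_rot: [0.388, 0.921, -0.0, -0.0]
ft_force: [-0.6, -0.3, -1.9]
width: 0.0592
grip_force: 55.0
```

Run:
```python
from h import *
snap('side','s7'); s=telemetry.read_state(); print(s['ee_pos'],s['ft_force'])
cv2.imwrite('pics/c7.png',cv2.resize(cv2.imread('pics/s7.png')[85:205,165:285],(600,600),interpolation=cv2.INTER_CUBIC))
```

```text
[0.5033058  0.235801   0.34552187] [-0.24825436 -0.28887438 -0.36506112]
```

View pics/c7.png

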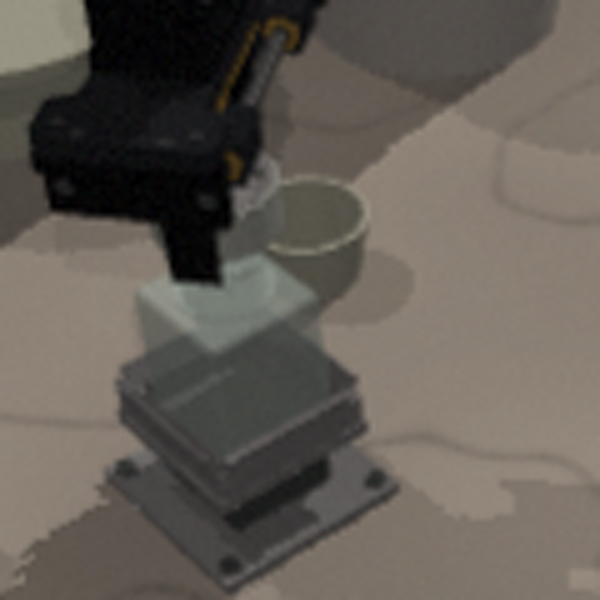

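The jar stands in the pocket at crop (235,330) with its neck bare, and the cap is held above it at (225,230).

```bash
python3 -c "
from h import *
print(job.close_job())"
```

```text
the job is handed in; nothing more can be done
None
```

I handed the job in at about 18 s. The jar stands in the pocket, and the gripper holds the cap level about 2 cm above where it sat, over the jar's mouth. The verdict was not shown.

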